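# Seat the sprung plate of a filter holder with a hand tamper

### The job

Take the tamper out of its dock by the handle and press its flat face squarely on the sprung plate in the filter holder until the plate is fully down on its stop and level, then keep bearing on it with about 16 N for a second or two, never with more than 25 N. Stand the tamper back upright in its dock and let go, with the plate left fully down and level; do not touch the plate with the fingers and leave the tip box, jar and beaker where they are.

Things in the scene. Friction and masses are not known exactly. Their poses are not given: they have to be found in the camera images.
- tamper_mid (a point): Centre (half-way up) of the tamper, 100 mm tall, 0.2 to 0.4 kg, standing upright in its dock; z points up its handle. Foot: a steel disc 58 mm in diameter, 18 mm thick; its flat pressing face lies 50 mm below this point. Above it a straight black round handle, 26 mm in diameter, reaches to 50 mm above this point. Grip it some 20 mm above this point, so that only the foot enters the holder.
- dock_floor (a point): Centre of the inner floor of the tamper's dock, a low grey plastic ring fixed to the bench: 86 mm outer diameter, 70 mm bore, floor 3 mm above the bench, rim 7 mm above the floor. z up. The tamper's face stands on this floor. The dock and the filter holder may change sides.
- holder_rim (a point): Centre of the mouth of the filter holder, a steel cup fixed to the bench: rim 50 mm above the bench, 88 mm outer diameter, 68 mm bore (104 mm flange at the foot). z up, along the bore.
- plate_top (a point): Centre of the upper face of the sprung plate, a flat aluminium disc 64 mm in diameter and 4 mm thick in the holder's bore; z is normal to it. It starts 5 to 14 mm below the rim, cocked by up to 6 degrees on its swivel. A rubber seal keeps it where and as tilted as it is left. On its stop its face is 17.5 to 22.5 mm below the rim: this differs from start to start, so find it by feel.
- plate (a joint): Travel of the sprung plate downward, m: 0 fully up, 0.012 on the stop (up to 0.001 more while pressed hard); it stays where it is left. Pushing it down takes about 5 to 10 N, then it meets a stop with a little rubber in it: each further millimetre takes roughly 10 to 20 N more.
- tip_box_mid (a point): Centre (half-way up) of a box of pipette tips, 80 x 120 x 50 mm, loose on the bench: leave it.
- jar_mid (a point): Centre (half-way up) of a small closed jar, 56 mm in diameter, 70 mm tall, loose: leave it.
- beaker_mid (a point): Centre (half-way up) of a glass beaker, 64 mm in diameter, 75 mm tall, loose: leave it.
Things that resemble listed ones, but are neither listed nor needed, are in the scene too. Leave any green or purple look-alike of the part that bears tamper_mid alone.

How it is judged:
On the way, in this order (a step that is already met when the one before it is completed fails the run):
1. the tamper is lifted clear of its dock (z of tamper_mid in the frame of dock_floor above 0.065 m), for 0.1 s.
2. the plate is down on its stop and level, with the tamper bearing on it with 12 to 25 N for half a second (value of joint plate above 0.0105 m and angle between plate_top's own z axis and vertical below 0.035 rad and contact force between tamper and plate between 12 and 25 N), for 0.5 s.
At the end, for the whole second after the job is handed in: The plate is within 1.5 mm of its stop and level within 2 degrees; the tamper is released, at rest, upright and standing on the floor of its dock (value of joint plate above 0.0105 m and angle between plate_top's own z axis and vertical below 0.035 rad and horizontal distance between tamper_mid and dock_floor below 0.01 m and z of tamper_mid in the frame of dock_floor below 0.054 m and angle between tamper_mid's own z axis and vertical below 0.06 rad and linear speed of tamper below 0.02 m/s); the robot touches nothing.
It fails at once if the tamper bears on the holder or its plate with more than 25 N (contact force between tamper and holder above 25 N).
It fails at once if the fingers touch the plate (contact force between the fingers and plate above 0.5 N).
It fails at once if the tip box is shifted or tipped (distance of tip_box_mid from where it was at the start of the episode above 0.03 m or angle between tip_box_mid's own z axis and vertical above 0.5 rad).
It fails at once if the jar is shifted or tipped (distance of jar_mid from where it was at the start of the episode above 0.03 m or angle between jar_mid's own z axis and vertical above 0.5 rad).
It fails at once if the beaker is shifted or tipped (distance of beaker_mid from where it was at the start of the episode above 0.03 m or angle between beaker_mid's own z axis and vertical above 0.5 rad).
It also fails if it takes over 64 s, if anything falls off the work surface, if the arm or the gripper's body presses on something with over 40 N, if the wrist force passes 120 N, or if a joint passes its speed limit or range.

### The arm

A 6-joint arm with a two-finger parallel gripper is mounted at the origin on the work surface. World frame = base frame: x ahead of the robot, y to its left, z up, the work surface at z = 0. Lengths are in m, angles in rad, forces in N, time in s.
With the tool pointing down it reaches from about 0.35 to 0.8 m from the base axis. Payload 7.3 kg.
Tool frame: the origin (TCP) lies midway between the tips of the shut fingers; the grasp point (between the pads) lies 19 mm behind it; z points along the fingers, y is the line along which they close (so a half turn about z gives the same grasp; the last joint's range is limited). The gripper opens to 85 mm and grips with 20 to 120 N. Pads are 22 mm wide; open, the fingers measure 114 mm over their backs; the gripper's body (76 mm by 85 mm) begins 54 mm behind the grasp point. The pads swing forward as they close: fully open they stand 13 mm farther back than shut.
Start: joints at [1.063, 0.342, 1.524, -0, 1.275, -0.146], TCP at [0.186, 0.491, 0.201] pointing down, gripper open.
Joint ranges: [-2.53, 2.53], [-0.77, 2.02], [0.04, 2.7], [-1, 4.14], [0.28, 2.66], [-3.11, 3.11]. Speed limits (rad/s): [2.57, 2.57, 3.14, 3.14, 3.14, 3.14].

### API

Orientations are given as a 3x3 rotation matrix whose columns are the frame's x, y, z axes.
In Python, from bench import robot gives the robot as it stands. The module is installed in compiled form; this text tells all that it offers.
- The arm moves only by the tool servo_tool, never from a script. Its arguments are lists of equal length, an entry for each row: "dp": the shift along the tool's x, y, z in cm, a list of three; "dr": the turn, a rotation vector about the tool's x, y, z in degrees, a list of three; "gripper": the opening in per cent of the stroke, from 0 (shut) to 100 (fully open). A call has exactly 8 rows; each row shifts and turns the commanded pose from where the row before left it, along the tool's axes as they then stand; what a row does not reach is not made up. A row lasts 1/10 s, in which the tool goes at most 50 mm and 8.59 degrees, less where a joint would pass 70% of its speed; a pose out of reach is approached as far as the arm can. A call with a gripper value outside its range is refused whole. The fingers move at their own pace and stop on an object; the grip force is fixed at half the most. Time passes only in rows, so rows that do not move let the fingers close, or fill a call up. It gives the time, the measured TCP pose, the force, the opening and the grip force at its end, in the units of the state.
- robot.read_state(): the state, without advancing time (a new reading comes with each control period).
- robot.snapshot(name): name is "scene" or "top" or "wrist"; returns the picture (384x512x3 uint8, red, green, blue); there is no depth.
- robot.get_calibration(name): a dict with "camera_matrix" (3x3 intrinsics, pixels), "rvec" (rotation vector, rad) and "tvec" (3), from world to camera coordinates, as OpenCV has them. Camera axes: x right, y down, z forward; pixel columns grow to the right and rows downward; lengths in m; the calibration is good to about 2 mm. A picture is of the moment at which its call begins: read the wrist's pose just before it. get_calibration takes no time and is no camera call; for the wrist camera it gives the pose at the moment of the call.
- robot.close_job(): hands the job in; it is judged then, once.
The state is a dict: "time": time; "joint_positions": joint angles; "qd": joint speeds; "joint_torque": joint torques, N m; "ee_pos": TCP position; "eef_rot": TCP orientation; "ft_force": force on the tool from outside, world axes, zero at the start; "wrist_torque": the same for the moment, N m; "gripper_width": finger opening in m; "gripper_force": force on a finger pad.
Only numpy, scipy, OpenCV 4.12 (cv2) and the standard library are available. Lean on these libraries where they do the work, as an engineer would, in place of code of your own. Each camera call takes 0.05 s, during which the arm holds its last target. There are 200 camera calls.

## Working session

There is one attempt and no reset: what is moved stays moved. The work goes in short steps, Python scripts to look and compute and a tool call to move; the robot and the scene stay as the last step left them, time stands still between calls to the robot, and variables do not carry over. Pictures are saved under pics/ and viewed, at most 12 in all, crops included, and the job is handed in when it is done.

Besides the shell and the picture viewer there is one more tool, called as name(argument=value, ...), one argument or row to a line, values as JSON. servo_tool: Moves the arm, as the interface text tells. Its arguments: {"type":"object","properties":{"dp":{"type":"array"},"dr":{"type":"array"},"gripper":{"type":"array"}},"required":["dp","dr","gripper"]}

```bash
mkdir -p pics
cat > h.py <<'E'
import numpy as np, cv2
from bench import robot
def snap(cam,name):
    im=robot.snapshot(cam); cv2.imwrite(f'pics/{name}.png',im[:,:,::-1]); return im
def ray(cam,uv,z,c=None):
    c=c or robot.get_calibration(cam)
    K=np.array(c['camera_matrix']);R=cv2.Rodrigues(np.array(c['rvec'],float))[0];t=np.array(c['tvec'],float).ravel()
    d=R.T@np.linalg.inv(K)@np.array([*uv,1.]);o=-R.T@t
    return o+d*(z-o[2])/d[2]
E
python3 - <<'E'
from h import *
snap('top','top1'); snap('scene','scene1')
s=robot.read_state(); print(s['eef_rot'],s['gripper_width'],s['time'],s['ft_force'])
for c in('top','scene'):
    k=robot.get_calibration(c); R=cv2.Rodrigues(np.array(k['rvec'],float))[0]; print(c,k['camera_matrix'],-R.T@np.array(k['tvec']).ravel())
E
```

```text
[[-9.35273340e-01  3.53925663e-01 -6.36092276e-04]
 [ 3.53926187e-01  9.35272636e-01 -1.16181876e-03]
 [ 1.83722223e-04 -1.31174783e-03 -9.99999123e-01]] 0.08514021677766391 0.1 [0.0949238  0.91438831 0.41003403]
top [[419.65388738   0.         251.4359465 ]
 [  0.         419.65388738 192.26407038]
 [  0.           0.           1.        ]] [0.35129866 0.10891531 0.97265669]
scene [[422.72201351   0.         251.65089287]
 [  0.         422.72201351 188.40446566]
 [  0.           0.           1.        ]] [1.11220254 0.63230959 0.61136479]
```

View pics/top1.png

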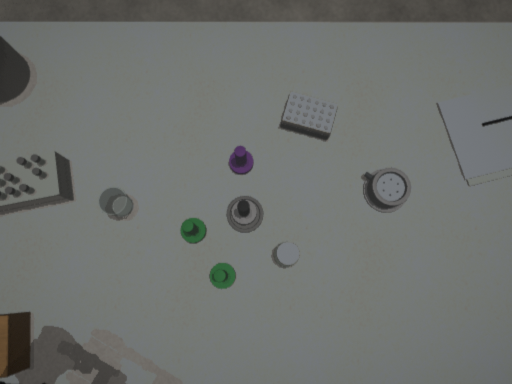

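View pics/scene1.png

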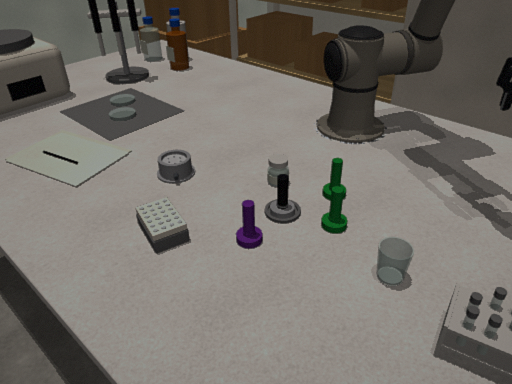

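The top view shows the dock ring at about (245,213) with the black handle top at (243,207). The holder rim is at (391,187), the jar at (288,254), the purple decoy at (241,160), and the green decoys at (193,230) and (223,275).

Run:
```python
from h import *
for n,uv,z in [('dock',(245,213),.01),('handle',(243.5,207),.103),('rim',(391,187),.05),('flange',(387,190),.003),('jar',(288,254),.07),('purple',(241,153),.1),('green1',(190,228),.1),('green2',(220,275),.1),('box',(312,108),.05),('beaker',(122,206),.075)]:
    print(n,ray('top',uv,z).round(3))
print('scene dock',ray('scene',(283,211),.01),'handle',ray('scene',(283,177),.103),'rim',ray('scene',(175,158),.05))
im=cv2.imread('pics/top1.png')
a=cv2.resize(im[175:250,210:285],(400,400),interpolation=cv2.INTER_CUBIC);b=cv2.resize(im[150:225,350:425],(400,400),interpolation=cv2.INTER_CUBIC)
cv2.imwrite('pics/crop1.png',cv2.convertScaleAbs(np.hstack([a,b]),alpha=1.6))
```

```text
dock [0.495 0.128 0.01 ]
handle [0.493 0.13  0.103]
rim [ 0.549 -0.2    0.05 ]
flange [ 0.552 -0.206  0.003]
jar [0.398 0.035 0.07 ]
purple [0.612 0.136 0.1  ]
green1 [0.449 0.241 0.1  ]
green2 [0.353 0.177 0.1  ]
box [ 0.737 -0.027  0.05 ]
beaker [0.499 0.394 0.075]
scene dock [0.49942582 0.13578925 0.01      ] handle [0.49883504 0.13310972 0.103     ] rim [ 0.55193754 -0.19438201  0.05      ]
```

View pics/crop1.png

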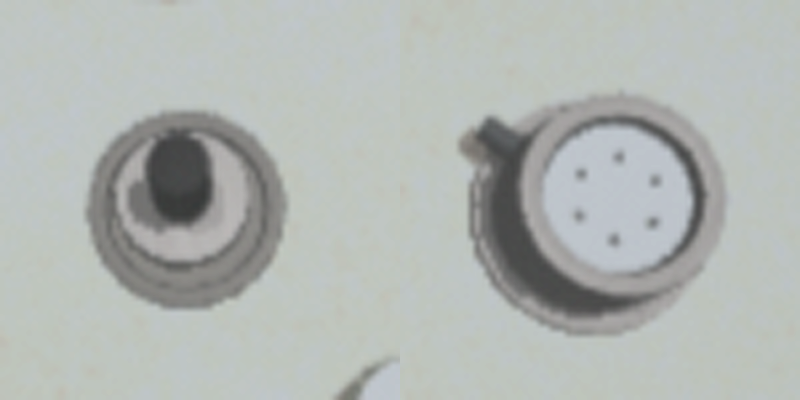

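servo_tool(
  dp=[
    [-3.5, -1.9, 0],
    [-3.5, -1.9, 0],
    [-3.5, -1.9, 0],
    [-3.5, -1.9, 0],
    [-3.5, -1.9, 0],
    [-3.5, -1.9, 0],
    [-3.5, -1.9, 0],
    [-3.5, -1.9, 0],
  ],
  dr=[
    [0, 0, 0],
    [0, 0, 0],
    [0, 0, 0],
    [0, 0, 0],
    [0, 0, 0],
    [0, 0, 0],
    [0, 0, 0],
    [0, 0, 0],
  ],
  gripper=[100, 100, 100, 100, 100, 100, 100, 100],
)

```text
time: 0.9
ee_pos: [0.3945, 0.2483, 0.2009]
eef_rot: [[-0.935, 0.354, -0.0], [0.354, 0.935, -0.0], [0.0, -0.0, -1.0]]
ft_force: [0.0, 0.2, -0.8]
gripper_width: 0.0854
gripper_force: 0.0
```

servo_tool(
  dp=[
    [-3.5, -1.9, 0],
    [-3.5, -1.9, 0],
    [-3.5, -1.9, 0],
    [-2, -1.5, 0],
    [-1.4, -0.5, 0],
    [0, 0, 0],
    [0, 0, 0],
    [0, 0, 0],
  ],
  dr=[
    [0, 0, 0],
    [0, 0, 0],
    [0, 0, 0],
    [0, 0, 0],
    [0, 0, 0],
    [0, 0, 0],
    [0, 0, 0],
    [0, 0, 0],
  ],
  gripper=[100, 100, 100, 100, 100, 100, 100, 100],
)

```text
time: 1.7
ee_pos: [0.4958, 0.1297, 0.2011]
eef_rot: [[-0.936, 0.353, -0.0], [0.353, 0.936, 0.0], [0.001, 0.0, -1.0]]
ft_force: [-0.2, -0.4, 0.6]
gripper_width: 0.0851
gripper_force: 0.0
```

Run:
```python
from h import *
s=robot.read_state(); snap('wrist','w1'); print(s['ee_pos'],s['eef_rot'],s['time'])
c=robot.get_calibration('wrist')
R=cv2.Rodrigues(np.array(c['rvec'],float))[0]; print(-R.T@np.array(c['tvec']).ravel(),R[2])
```

```text
[0.49583938 0.12973724 0.20110429] [[-9.35791235e-01  3.52554331e-01 -4.55746447e-04]
 [ 3.52554163e-01  9.35791320e-01  4.08979098e-04]
 [ 5.70670921e-04  2.22043748e-04 -9.99999813e-01]] 1.7
[0.42584055 0.1564784  0.37415544] [ 0.27497649 -0.10337478 -0.95587739]
```

View pics/w1.png

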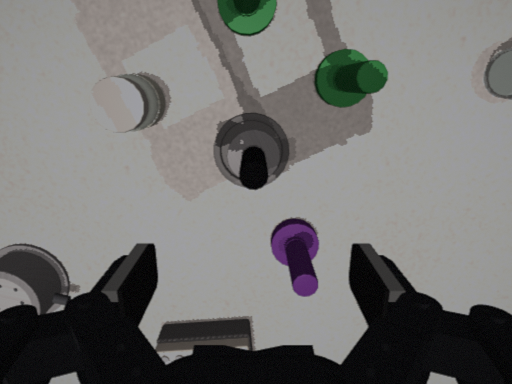

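The wrist view shows the dock ring centred near (251.5,150) and the handle's top disc near (253,175). The purple decoy is at (305,285), clear of both fingers.

Run:
```python
from h import *
im=cv2.imread('pics/w1.png').max(2)
m=(im[140:200,230:280]<22).astype(np.uint8); ys,xs=np.nonzero(m); print(xs.min()+230,xs.max()+230,ys.min()+140,ys.max()+140)
print(ray('wrist',(253,175),.103),ray('wrist',(251.5,150),.01), ray('top',(243,204.6),.103),ray('top',(244.9,213.8),.01),ray('top',(391.3,186.1),.05))
```

```text
240 267 147 188
[0.4952188  0.13051002 0.103     ] [0.49126058 0.13028852 0.01      ] [0.49852282 0.13087803 0.103     ] [0.49268544 0.12864502 0.01      ] [ 0.55086456 -0.20046932  0.05      ]
```

servo_tool(
  dp=[
    [0, 0.1, 2.5],
    [0, 0, 2.5],
    [0, 0, 2.5],
    [0, 0, 2.5],
    [0, 0, 2.5],
    [0, 0, 2.1],
    [0, 0, 0],
    [0, 0, 0],
  ],
  dr=[
    [0, 0, 0],
    [0, 0, 0],
    [0, 0, 0],
    [0, 0, 0],
    [0, 0, 0],
    [0, 0, 0],
    [0, 0, 0],
    [0, 0, 0],
  ],
  gripper=[100, 100, 100, 100, 100, 100, 100, 60],
)

```text
time: 2.55
ee_pos: [0.4969, 0.1301, 0.0556]
eef_rot: [[-0.936, 0.353, 0.0], [0.353, 0.936, 0.0], [0.0, 0.0, -1.0]]
ft_force: [0.1, -0.1, 1.0]
gripper_width: 0.0731
gripper_force: 0.0
```

servo_tool(
  dp=[
    [0, 0, 0],
    [0, 0, 0],
    [0, 0, 0],
    [0, 0, 0],
    [0, 0, 0],
    [0, 0, 0],
    [0, 0, 0],
    [0, 0, 0],
  ],
  dr=[
    [0, 0, 0],
    [0, 0, 0],
    [0, 0, 0],
    [0, 0, 0],
    [0, 0, 0],
    [0, 0, 0],
    [0, 0, 0],
    [0, 0, 0],
  ],
  gripper=[40, 20, 0, 0, 0, 0, 0, 0],
)

```text
time: 3.35
ee_pos: [0.4975, 0.1295, 0.0563]
eef_rot: [[-0.935, 0.354, 0.002], [0.354, 0.935, 0.0], [-0.002, 0.001, -1.0]]
ft_force: [-1.1, -0.2, 5.5]
gripper_width: 0.0234
gripper_force: 58.6
```

servo_tool(
  dp=[
    [0, 0, -0.5],
    [0, 0, -1],
    [0, 0, -2],
    [0, 0, -2.5],
    [0, 0, -2.5],
    [0, 0, -1.5],
    [0, 0, 0],
    [0, 0, 0],
  ],
  dr=[
    [0, 0, 0],
    [0, 0, 0],
    [0, 0, 0],
    [0, 0, 0],
    [0, 0, 0],
    [0, 0, 0],
    [0, 0, 0],
    [0, 0, 0],
  ],
  gripper=[0, 0, 0, 0, 0, 0, 0, 0],
)

```text
time: 4.15
ee_pos: [0.4967, 0.1295, 0.1551]
eef_rot: [[-0.935, 0.354, 0.0], [0.354, 0.935, 0.0], [-0.0, 0.0, -1.0]]
ft_force: [-0.8, 1.0, -2.3]
gripper_width: 0.0235
gripper_force: 59.0
```

Run:
```python
from h import *
s=robot.read_state(); snap('wrist','w2'); print(s['ee_pos'],s['ft_force'],s['wrist_torque'],s['gripper_width'])
uv=(391.3,186.1)
R=np.array(s['eef_rot'])
print(R.T@(np.array([.551,-.2,s['ee_pos'][2]])-s['ee_pos'])*100)
```

```text
[0.49674881 0.12947127 0.15505165] [-0.79116392  1.04196209 -2.29050726] [ 0.07643176  0.01738571 -0.02465097] 0.023467572463146902
[-1.67361905e+01 -2.88936841e+01 -2.45560772e-03]
```

View pics/w2.png

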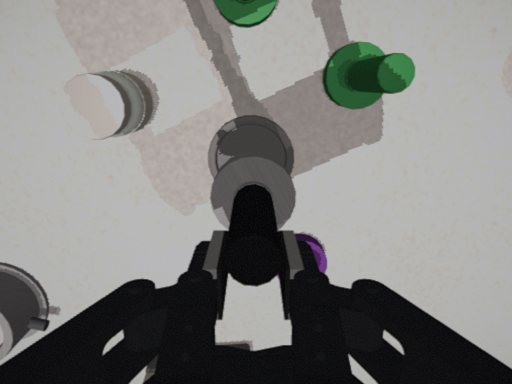

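servo_tool(
  dp=[
    [-1.5, -2, 0],
    [-2.5, -3, 0],
    [-2.5, -3, 0],
    [-2.5, -3, 0],
    [-2.5, -3, 0],
    [-2.5, -3, 0],
    [-1.7, -2.5, 0],
    [-1, -1.5, 0],
  ],
  dr=[
    [0, 0, 0],
    [0, 0, 0],
    [0, 0, 0],
    [0, 0, 0],
    [0, 0, 0],
    [0, 0, 0],
    [0, 0, 0],
    [0, 0, 0],
  ],
  gripper=[0, 0, 0, 0, 0, 0, 0, 0],
)

```text
time: 5.0
ee_pos: [0.5785, -0.1282, 0.1534]
eef_rot: [[-0.935, 0.356, -0.002], [0.356, 0.935, 0.001], [0.003, -0.0, -1.0]]
ft_force: [0.1, 0.4, -3.0]
gripper_width: 0.0239
gripper_force: 59.1
```

servo_tool(
  dp=[
    [0, 0, 0],
    [0, 0, 0],
    [0, 0, 0],
    [0, 0, 0],
    [0, 0, 0],
    [0, 0, 0],
    [0, 0, 0],
    [0, 0, 0],
  ],
  dr=[
    [0, 0, 0],
    [0, 0, 0],
    [0, 0, 0],
    [0, 0, 0],
    [0, 0, 0],
    [0, 0, 0],
    [0, 0, 0],
    [0, 0, 0],
  ],
  gripper=[0, 0, 0, 0, 0, 0, 0, 0],
)

```text
time: 5.8
ee_pos: [0.5788, -0.1259, 0.1551]
eef_rot: [[-0.935, 0.354, 0.0], [0.354, 0.935, 0.0], [-0.0, 0.0, -1.0]]
ft_force: [1.3, -0.2, -2.2]
gripper_width: 0.0236
gripper_force: 59.1
```

Run:
```python
from h import *
s=robot.read_state(); snap('wrist','w3'); print(s['ee_pos'],s['ft_force'],s['wrist_torque'],s['gripper_width'])
im=cv2.imread('pics/w3.png'); cv2.imwrite('pics/w3c.png',cv2.resize(cv2.convertScaleAbs(im[80:330,80:330],alpha=1.3),(600,600),interpolation=cv2.INTER_CUBIC))
```

```text
[ 0.57884243 -0.12589422  0.15513118] [ 1.26863815 -0.24293258 -2.2072785 ] [ 0.02241212 -0.0416403   0.01524378] 0.023567128265304795
```

View pics/w3c.png

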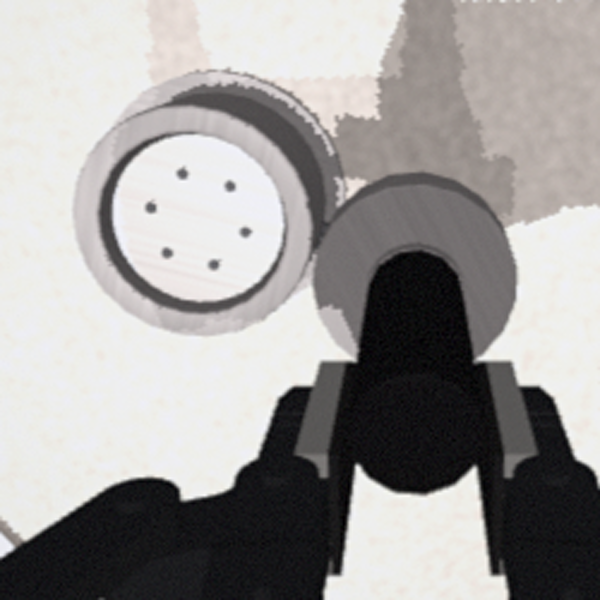

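The crop (2.4x, offset 80,80) shows the holder rim ellipse centred at (195,219.5) and the foot's top face centred near (415.5,283). The tamper hangs straight.

Run:
```python
from h import *
s=robot.read_state();R=np.array(s['eef_rot'])
f=ray('wrist',(252.8,197.6),.1198); h=ray('wrist',(160.9,171.2),.05)
print('foot',f,'rim',h,'foot->rim tool cm',R.T@(h-f)*100,'tcp->rim',R.T@(h-s['ee_pos'])*100)
```

```text
foot [ 0.57673818 -0.12482374  0.1198    ] rim [ 0.54824533 -0.1997697   0.05      ] foot->rim tool cm [ 0.01290297 -8.01869333  6.97912544] tcp->rim [ 0.25150966 -7.9863609  10.51128864]
```

servo_tool(
  dp=[
    [0.05, -2, 0],
    [0, -2.5, 0],
    [0, -2, 0],
    [0, -1.5, 0.5],
    [0, 0, 1.5],
    [0, 0, 1.5],
    [0, 0, 1],
    [0, 0, 0],
  ],
  dr=[
    [0, 0, 0],
    [0, 0, 0],
    [0, 0, 0],
    [0, 0, 0],
    [0, 0, 0],
    [0, 0, 0],
    [0, 0, 0],
    [0, 0, 0],
  ],
  gripper=[0, 0, 0, 0, 0, 0, 0, 0],
)

```text
time: 6.65
ee_pos: [0.5491, -0.2001, 0.1084]
eef_rot: [[-0.935, 0.354, -0.003], [0.354, 0.935, 0.002], [0.003, 0.001, -1.0]]
ft_force: [0.2, 0.7, -1.9]
gripper_width: 0.0235
gripper_force: 59.3
```

servo_tool(
  dp=[
    [0, 0, 0],
    [0, 0, 0],
    [0, 0, 0],
    [0, 0, 0],
    [0, 0, 0.1],
    [0, 0, 0.1],
    [0, 0, 0.1],
    [0, 0, 0.1],
  ],
  dr=[
    [0, 0, 0],
    [0, 0, 0],
    [0, 0, 0],
    [0, 0, 0],
    [0, 0, 0],
    [0, 0, 0],
    [0, 0, 0],
    [0, 0, 0],
  ],
  gripper=[0, 0, 0, 0, 0, 0, 0, 0],
)

```text
time: 7.45
ee_pos: [0.55, -0.2006, 0.1059]
eef_rot: [[-0.935, 0.354, -0.0], [0.354, 0.935, 0.0], [0.0, 0.0, -1.0]]
ft_force: [0.2, 0.2, -1.1]
gripper_width: 0.0239
gripper_force: 59.3
```

Run:
```python
from h import *
s=robot.read_state(); print(s['ee_pos'],s['ft_force'],s['wrist_torque'],s['joint_torque'])
im=snap('wrist','w4'); print(robot.read_state()['ft_force'])
im=cv2.imread('pics/w4.png');cv2.imwrite('pics/w4c.png',cv2.resize(cv2.convertScaleAbs(im[80:330,130:380],alpha=1.3),(600,600),interpolation=cv2.INTER_CUBIC))
```

```text
[ 0.55001692 -0.20062784  0.10592643] [ 0.22925519  0.18629667 -1.11173045] [ 0.01955382  0.02272176 -0.01328776] [ 5.63780952e-03 -5.25810421e+01 -2.33393937e+01 -4.31607878e-04
  3.47669993e-02 -4.10913560e-05]
[-0.12389659 -0.52925278 -2.93565842]
```

View pics/w4c.png

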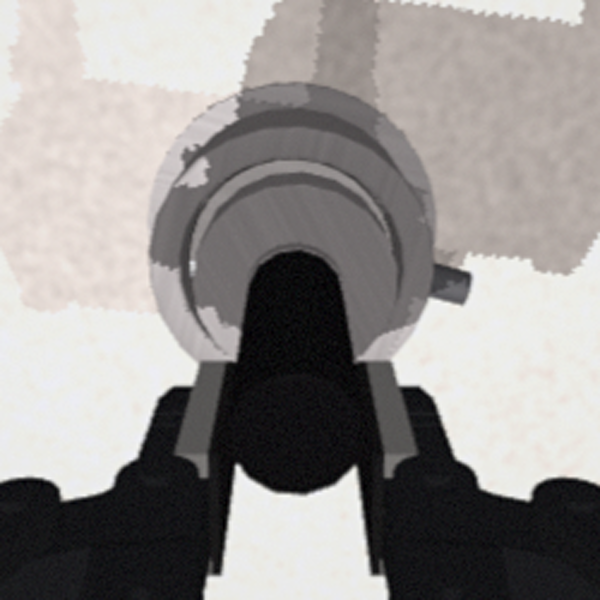

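The foot sits just inside the mouth, centred in the bore with even gaps: foot columns 194–398 against bore 183–412 in the crop.

servo_tool(
  dp=[
    [0, 0, 0.1],
    [0, 0, 0.1],
    [0, 0, 0.1],
    [0, 0, 0.1],
    [0, 0, 0.1],
    [0, 0, 0.1],
    [0, 0, 0.1],
    [0, 0, 0.1],
  ],
  dr=[
    [0, 0, 0],
    [0, 0, 0],
    [0, 0, 0],
    [0, 0, 0],
    [0, 0, 0],
    [0, 0, 0],
    [0, 0, 0],
    [0, 0, 0],
  ],
  gripper=[0, 0, 0, 0, 0, 0, 0, 0],
)

```text
time: 8.3
ee_pos: [0.5501, -0.2006, 0.098]
eef_rot: [[-0.935, 0.354, 0.0], [0.354, 0.935, 0.0], [0.0, 0.0, -1.0]]
ft_force: [0.5, 0.2, -2.4]
gripper_width: 0.0234
gripper_force: 59.3
```

servo_tool(
  dp=[
    [0, 0, 0.1],
    [0, 0, 0.1],
    [0, 0, 0.1],
    [0, 0, 0.1],
    [0, 0, 0.1],
    [0, 0, 0.1],
    [0, 0, 0.1],
    [0, 0, 0.1],
  ],
  dr=[
    [0, 0, 0],
    [0, 0, 0],
    [0, 0, 0],
    [0, 0, 0],
    [0, 0, 0],
    [0, 0, 0],
    [0, 0, 0],
    [0, 0, 0],
  ],
  gripper=[0, 0, 0, 0, 0, 0, 0, 0],
)

```text
time: 9.1
ee_pos: [0.5504, -0.2008, 0.0904]
eef_rot: [[-0.935, 0.354, 0.001], [0.354, 0.935, -0.0], [-0.001, 0.0, -1.0]]
ft_force: [0.6, 0.5, 5.2]
gripper_width: 0.0234
gripper_force: 60.0
```

servo_tool(
  dp=[
    [0, 0, 0.05],
    [0, 0, 0.05],
    [0, 0, 0.05],
    [0, 0, 0.05],
    [0, 0, 0.05],
    [0, 0, 0.05],
    [0, 0, 0.05],
    [0, 0, 0.05],
  ],
  dr=[
    [0, 0, 0],
    [0, 0, 0],
    [0, 0, 0],
    [0, 0, 0],
    [0, 0, 0],
    [0, 0, 0],
    [0, 0, 0],
    [0, 0, 0],
  ],
  gripper=[0, 0, 0, 0, 0, 0, 0, 0],
)

```text
time: 9.9
ee_pos: [0.5503, -0.2008, 0.0863]
eef_rot: [[-0.935, 0.354, 0.001], [0.354, 0.935, -0.0], [-0.001, 0.0, -1.0]]
ft_force: [-1.1, 0.6, 5.8]
gripper_width: 0.0236
gripper_force: 60.0
```

servo_tool(
  dp=[
    [0, 0, 0.02],
    [0, 0, 0.02],
    [0, 0, 0.02],
    [0, 0, 0.02],
    [0, 0, 0],
    [0, 0, 0],
    [0, 0, 0],
    [0, 0, 0],
  ],
  dr=[
    [0, 0, 0],
    [0, 0, 0],
    [0, 0, 0],
    [0, 0, 0],
    [0, 0, 0],
    [0, 0, 0],
    [0, 0, 0],
    [0, 0, 0],
  ],
  gripper=[0, 0, 0, 0, 0, 0, 0, 0],
)

```text
time: 10.7
ee_pos: [0.5503, -0.2008, 0.0855]
eef_rot: [[-0.935, 0.354, 0.001], [0.354, 0.935, -0.0], [-0.001, 0.0, -1.0]]
ft_force: [-0.2, 0.0, 6.4]
gripper_width: 0.0236
gripper_force: 60.0
```

servo_tool(
  dp=[
    [0, 0, 0.01],
    [0, 0, 0.01],
    [0, 0, 0.01],
    [0, 0, 0.01],
    [0, 0, 0.01],
    [0, 0, 0.01],
    [0, 0, 0.01],
    [0, 0, 0.01],
  ],
  dr=[
    [0, 0, 0],
    [0, 0, 0],
    [0, 0, 0],
    [0, 0, 0],
    [0, 0, 0],
    [0, 0, 0],
    [0, 0, 0],
    [0, 0, 0],
  ],
  gripper=[0, 0, 0, 0, 0, 0, 0, 0],
)

```text
time: 11.5
ee_pos: [0.5504, -0.2008, 0.0848]
eef_rot: [[-0.935, 0.354, 0.001], [0.354, 0.935, -0.0], [-0.001, -0.0, -1.0]]
ft_force: [-0.0, 1.2, 5.5]
gripper_width: 0.0236
gripper_force: 60.0
```

servo_tool(
  dp=[
    [0, 0, 0.01],
    [0, 0, 0.01],
    [0, 0, 0.01],
    [0, 0, 0.01],
    [0, 0, 0.01],
    [0, 0, 0.01],
    [0, 0, 0.01],
    [0, 0, 0.01],
  ],
  dr=[
    [0, 0, 0],
    [0, 0, 0],
    [0, 0, 0],
    [0, 0, 0],
    [0, 0, 0],
    [0, 0, 0],
    [0, 0, 0],
    [0, 0, 0],
  ],
  gripper=[0, 0, 0, 0, 0, 0, 0, 0],
)

```text
time: 12.3
ee_pos: [0.5504, -0.2008, 0.0841]
eef_rot: [[-0.935, 0.354, 0.001], [0.354, 0.935, -0.0], [-0.001, 0.0, -1.0]]
ft_force: [-0.8, 0.2, 6.6]
gripper_width: 0.024
gripper_force: 60.2
```

servo_tool(
  dp=[
    [0, 0, 0.01],
    [0, 0, 0.01],
    [0, 0, 0.01],
    [0, 0, 0.01],
    [0, 0, 0.01],
    [0, 0, 0.01],
    [0, 0, 0.01],
    [0, 0, 0.01],
  ],
  dr=[
    [0, 0, 0],
    [0, 0, 0],
    [0, 0, 0],
    [0, 0, 0],
    [0, 0, 0],
    [0, 0, 0],
    [0, 0, 0],
    [0, 0, 0],
  ],
  gripper=[0, 0, 0, 0, 0, 0, 0, 0],
)

```text
time: 13.1
ee_pos: [0.5508, -0.2009, 0.084]
eef_rot: [[-0.935, 0.354, 0.002], [0.354, 0.935, -0.001], [-0.002, -0.0, -1.0]]
ft_force: [-0.4, 0.6, 11.5]
gripper_width: 0.0235
gripper_force: 60.6
```

servo_tool(
  dp=[
    [0, 0, 0.01],
    [0, 0, 0.01],
    [0, 0, 0.01],
    [0, 0, 0],
    [0, 0, 0],
    [0, 0, 0],
    [0, 0, 0],
    [0, 0, 0],
  ],
  dr=[
    [0, 0, 0],
    [0, 0, 0],
    [0, 0, 0],
    [0, 0, 0],
    [0, 0, 0],
    [0, 0, 0],
    [0, 0, 0],
    [0, 0, 0],
  ],
  gripper=[0, 0, 0, 0, 0, 0, 0, 0],
)

```text
time: 13.9
ee_pos: [0.5509, -0.201, 0.084]
eef_rot: [[-0.935, 0.354, 0.002], [0.354, 0.935, -0.001], [-0.003, -0.0, -1.0]]
ft_force: [-0.0, -0.1, 11.3]
gripper_width: 0.0233
gripper_force: 60.7
```

Run:
```python
from h import *
f=[]
for i in range(6): robot.snapshot('wrist'); f.append(robot.read_state()['ft_force'][2])
s=robot.read_state(); print(np.round(f,1),np.mean(f),s['ee_pos'],s['eef_rot'],s['wrist_torque'])
```

```text
[12.2 12.6 11.4 12.3 12.2 12.5] 12.20219197185127 [ 0.55087689 -0.20101004  0.08393854] [[-9.35259562e-01  3.53954829e-01  2.35196082e-03]
 [ 3.53953367e-01  9.35262510e-01 -1.02489068e-03]
 [-2.56246579e-03 -1.26054361e-04 -9.99996709e-01]] [0.22385866 0.15414981 0.0639102 ]
```

servo_tool(
  dp=[
    [0, 0, 0.01],
    [0, 0, 0.01],
    [0, 0, 0.01],
    [0, 0, 0],
    [0, 0, 0],
    [0, 0, 0],
    [0, 0, 0],
    [0, 0, 0],
  ],
  dr=[
    [0, 0, 0],
    [0, 0, 0],
    [0, 0, 0],
    [0, 0, 0],
    [0, 0, 0],
    [0, 0, 0],
    [0, 0, 0],
    [0, 0, 0],
  ],
  gripper=[0, 0, 0, 0, 0, 0, 0, 0],
)

```text
time: 15.0
ee_pos: [0.5511, -0.2011, 0.084]
eef_rot: [[-0.935, 0.354, 0.003], [0.354, 0.935, -0.001], [-0.003, -0.0, -1.0]]
ft_force: [-1.1, 1.3, 11.8]
gripper_width: 0.0233
gripper_force: 60.8
```

servo_tool(
  dp=[
    [0, 0, 0],
    [0, 0, 0],
    [0, 0, 0],
    [0, 0, 0],
    [0, 0, 0],
    [0, 0, 0],
    [0, 0, 0],
    [0, 0, 0],
  ],
  dr=[
    [0, 0, 0],
    [0, 0, 0],
    [0, 0, 0],
    [0, 0, 0],
    [0, 0, 0],
    [0, 0, 0],
    [0, 0, 0],
    [0, 0, 0],
  ],
  gripper=[0, 0, 0, 0, 0, 0, 0, 0],
)

```text
time: 15.8
ee_pos: [0.551, -0.2011, 0.0839]
eef_rot: [[-0.935, 0.354, 0.003], [0.354, 0.935, -0.001], [-0.003, -0.0, -1.0]]
ft_force: [-1.5, 0.7, 12.4]
gripper_width: 0.0235
gripper_force: 60.8
```

Run:
```python
from h import *
f=[]
for i in range(6): robot.snapshot('wrist'); f.append(robot.read_state()['ft_force'][2])
s=robot.read_state(); print(np.round(f,1),np.mean(f),s['ee_pos'],s['wrist_torque'],s['time'])
```

```text
[14.1 13.2 13.2 12.9 12.8 12. ] 13.04363197844175 [ 0.55103639 -0.20106629  0.08391064] [0.1678125  0.20625768 0.00798693] 16.1
```

servo_tool(
  dp=[
    [0, 0, 0.02],
    [0, 0, 0.02],
    [0, 0, 0],
    [0, 0, 0],
    [0, 0, 0],
    [0, 0, 0],
    [0, 0, 0],
    [0, 0, 0],
  ],
  dr=[
    [0, 0, 0],
    [0, 0, 0],
    [0, 0, 0],
    [0, 0, 0],
    [0, 0, 0],
    [0, 0, 0],
    [0, 0, 0],
    [0, 0, 0],
  ],
  gripper=[0, 0, 0, 0, 0, 0, 0, 0],
)

```text
time: 16.9
ee_pos: [0.5512, -0.2012, 0.0838]
eef_rot: [[-0.935, 0.354, 0.003], [0.354, 0.935, -0.002], [-0.004, -0.0, -1.0]]
ft_force: [-2.0, 0.4, 14.2]
gripper_width: 0.0231
gripper_force: 61.0
```

servo_tool(
  dp=[
    [0, 0, 0],
    [0, 0, 0],
    [0, 0, 0],
    [0, 0, 0],
    [0, 0, 0],
    [0, 0, 0],
    [0, 0, 0],
    [0, 0, 0],
  ],
  dr=[
    [0, 0, 0],
    [0, 0, 0],
    [0, 0, 0],
    [0, 0, 0],
    [0, 0, 0],
    [0, 0, 0],
    [0, 0, 0],
    [0, 0, 0],
  ],
  gripper=[0, 0, 0, 0, 0, 0, 0, 0],
)

```text
time: 17.7
ee_pos: [0.5513, -0.2012, 0.0839]
eef_rot: [[-0.935, 0.354, 0.003], [0.354, 0.935, -0.002], [-0.004, -0.0, -1.0]]
ft_force: [-1.2, 1.8, 15.3]
gripper_width: 0.0236
gripper_force: 61.0
```

Run:
```python
from h import *
f=[]
for i in range(6): robot.snapshot('wrist'); f.append(robot.read_state()['ft_force'][2])
s=robot.read_state(); print(np.round(f,1),np.mean(f),s['ee_pos'],s['wrist_torque'],s['time'])
im=cv2.imread('pics/w3.png'); 
snap('wrist','w5'); im=cv2.imread('pics/w5.png');cv2.imwrite('pics/w5c.png',cv2.resize(cv2.convertScaleAbs(im[80:330,130:380],alpha=1.3),(600,600),interpolation=cv2.INTER_CUBIC))
```

```text
[14.6 14.9 14.4 15.2 15.5 14.8] 14.911903142705873 [ 0.55123507 -0.20115501  0.08384855] [ 0.24895184  0.23070025 -0.00697512] 18.0
```

View pics/w5c.png

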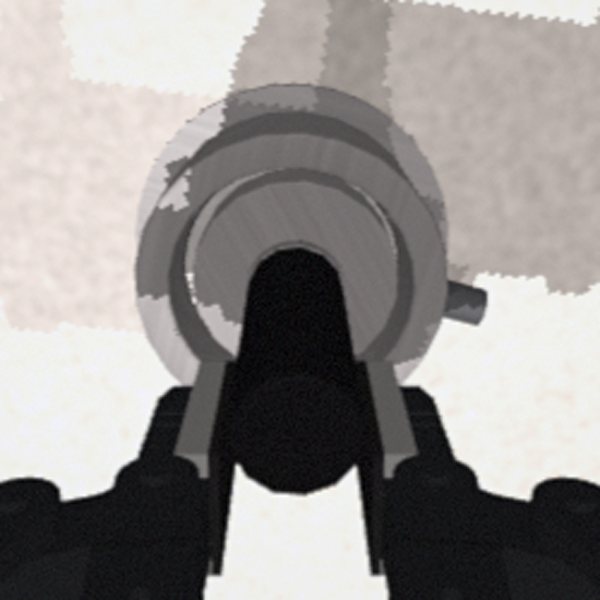

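Bearing force is about 17 N and steady, the foot is square and centred, and z no longer moves, so the plate is on its stop. Lifting out now.

servo_tool(
  dp=[
    [0, 0, -0.3],
    [0, 0, -0.5],
    [0, 0, -1],
    [0, 0, -1.5],
    [0, 0, -2],
    [0, 0, -2],
    [0, 0, -1.4],
    [0, 0, 0],
  ],
  dr=[
    [0, 0, 0],
    [0, 0, 0],
    [0, 0, 0],
    [0, 0, 0],
    [0, 0, 0],
    [0, 0, 0],
    [0, 0, 0],
    [0, 0, 0],
  ],
  gripper=[0, 0, 0, 0, 0, 0, 0, 0],
)

```text
time: 18.85
ee_pos: [0.551, -0.2012, 0.1711]
eef_rot: [[-0.935, 0.354, 0.003], [0.354, 0.935, -0.002], [-0.004, -0.0, -1.0]]
ft_force: [0.3, 0.1, -2.2]
gripper_width: 0.0235
gripper_force: 59.4
```

servo_tool(
  dp=[
    [0.5, 1, 0],
    [1, 2.5, 0],
    [2, 4, 0],
    [2, 4, 0],
    [0, 0, 0],
    [0, 0, 0],
    [0, 0, 0],
    [0, 0, 0],
  ],
  dr=[
    [0, 0, 0],
    [0, 0, 0],
    [0, 0, 0],
    [0, 0, 0],
    [0, 0, 0],
    [0, 0, 0],
    [0, 0, 0],
    [0, 0, 0],
  ],
  gripper=[0, 0, 0, 0, 0, 0, 0, 0],
)

```text
time: 19.65
ee_pos: [0.5392, -0.0745, 0.1684]
eef_rot: [[-0.935, 0.355, -0.001], [0.355, 0.935, 0.0], [0.001, -0.0, -1.0]]
ft_force: [-0.0, -0.9, -3.0]
gripper_width: 0.0237
gripper_force: 59.5
```

Run:
```python
from h import *
s=robot.read_state();R=np.array(s['eef_rot']); print(s['ee_pos'],s['ft_force'],R[:,2])
print(R.T@(np.array([.495,.1295,s['ee_pos'][2]])-s['ee_pos'])*100)
snap('top','top2'); snap('scene','scene2')
def crop(n,x0,y0,w): 
    im=cv2.imread(f'pics/{n}.png')[y0:y0+w,x0:x0+w]; return cv2.resize(cv2.convertScaleAbs(im,alpha=1.3),(390,390),interpolation=cv2.INTER_CUBIC)
cv2.imwrite('pics/c2.png',np.hstack([crop('top2',350,150,75),crop('scene2',145,130,60)]))
```

```text
[ 0.53921228 -0.07454689  0.16842765] [-0.01633061 -0.93430943 -3.03233408] [-6.61811069e-04  9.15814291e-05 -9.99999777e-01]
[1.13811618e+01 1.75033632e+01 4.79470797e-03]
```

View pics/c2.png

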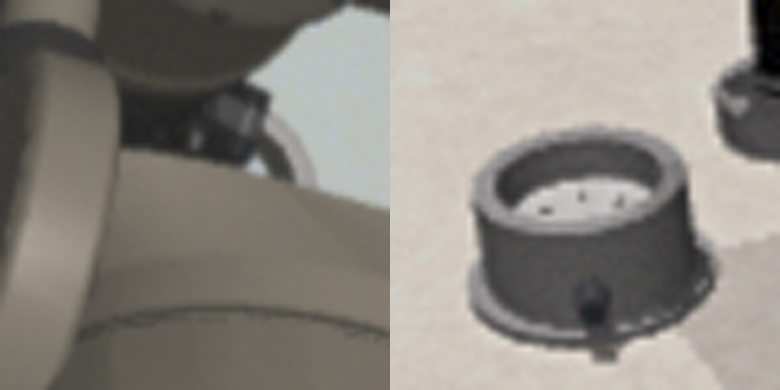

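The scene crop shows the plate deep in the holder and level (left image is hidden by the arm). On to the dock.

servo_tool(
  dp=[
    [1, 1.5, 0],
    [2, 3, 0],
    [2, 3, 0],
    [2, 3, 0],
    [2, 3, 0],
    [1.4, 2.5, 0],
    [1, 1.5, 0],
    [0, 0, 0],
  ],
  dr=[
    [0, 0, 0],
    [0, 0, 0],
    [0, 0, 0],
    [0, 0, 0],
    [0, 0, 0],
    [0, 0, 0],
    [0, 0, 0],
    [0, 0, 0],
  ],
  gripper=[0, 0, 0, 0, 0, 0, 0, 0],
)

```text
time: 20.55
ee_pos: [0.4936, 0.1328, 0.169]
eef_rot: [[-0.936, 0.351, -0.0], [0.351, 0.936, 0.001], [0.001, 0.001, -1.0]]
ft_force: [0.2, 0.0, -1.9]
gripper_width: 0.0233
gripper_force: 59.6
```

servo_tool(
  dp=[
    [0, 0, 0],
    [0, 0, 1.5],
    [0, 0, 2],
    [0, 0, 2],
    [0, 0, 1.5],
    [0, 0, 1],
    [0, 0, 0.5],
    [0, 0, 0],
  ],
  dr=[
    [0, 0, 0],
    [0, 0, 0],
    [0, 0, 0],
    [0, 0, 0],
    [0, 0, 0],
    [0, 0, 0],
    [0, 0, 0],
    [0, 0, 0],
  ],
  gripper=[0, 0, 0, 0, 0, 0, 0, 0],
)

```text
time: 21.35
ee_pos: [0.4946, 0.1299, 0.0836]
eef_rot: [[-0.935, 0.355, -0.001], [0.355, 0.935, -0.0], [0.001, -0.0, -1.0]]
ft_force: [0.0, -0.2, -2.4]
gripper_width: 0.0232
gripper_force: 59.6
```

Run:
```python
from h import *
s=robot.read_state();R=np.array(s['eef_rot']); print(s['ee_pos'],s['ft_force'],R[:,2])
snap('wrist','w6');im=cv2.imread('pics/w6.png');cv2.imwrite('pics/w6c.png',cv2.resize(cv2.convertScaleAbs(im[80:330,130:380],alpha=1.3),(600,600),interpolation=cv2.INTER_CUBIC))
```

```text
[0.4946073  0.1299348  0.08360228] [ 0.04385359 -0.15877976 -2.39340972] [-6.78455917e-04 -6.33934409e-05 -9.99999768e-01]
```

View pics/w6c.png

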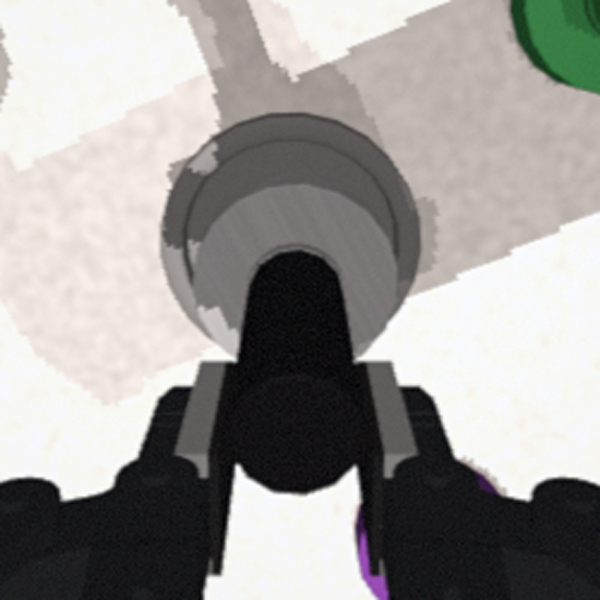

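Foot (centre column 296) lines up with the dock bore (293). Lowering.

servo_tool(
  dp=[
    [0, 0, 0.8],
    [0, 0, 0.7],
    [0, 0, 0.5],
    [0, 0, 0.4],
    [0, 0, 0.1],
    [0, 0, 0.1],
    [0, 0, 0],
    [0, 0, 0],
  ],
  dr=[
    [0, 0, 0],
    [0, 0, 0],
    [0, 0, 0],
    [0, 0, 0],
    [0, 0, 0],
    [0, 0, 0],
    [0, 0, 0],
    [0, 0, 0],
  ],
  gripper=[0, 0, 0, 0, 0, 0, 0, 0],
)

```text
time: 22.2
ee_pos: [0.4948, 0.1304, 0.0581]
eef_rot: [[-0.935, 0.354, 0.0], [0.354, 0.935, 0.0], [-0.0, 0.0, -1.0]]
ft_force: [-1.0, 0.1, -2.3]
gripper_width: 0.0236
gripper_force: 59.6
```

servo_tool(
  dp=[
    [0, 0, 0.05],
    [0, 0, 0.05],
    [0, 0, 0.05],
    [0, 0, 0],
    [0, 0, 0],
    [0, 0, 0],
    [0, 0, 0],
    [0, 0, 0],
  ],
  dr=[
    [0, 0, 0],
    [0, 0, 0],
    [0, 0, 0],
    [0, 0, 0],
    [0, 0, 0],
    [0, 0, 0],
    [0, 0, 0],
    [0, 0, 0],
  ],
  gripper=[0, 0, 0, 0, 0, 0, 0, 0],
)

```text
time: 23.0
ee_pos: [0.4947, 0.1304, 0.0564]
eef_rot: [[-0.935, 0.354, 0.0], [0.354, 0.935, 0.0], [0.0, 0.0, -1.0]]
ft_force: [-0.6, -0.5, -2.1]
gripper_width: 0.0237
gripper_force: 59.6
```

servo_tool(
  dp=[
    [0, 0, 0.03],
    [0, 0, 0.03],
    [0, 0, 0.03],
    [0, 0, 0],
    [0, 0, 0],
    [0, 0, 0],
    [0, 0, 0],
    [0, 0, 0],
  ],
  dr=[
    [0, 0, 0],
    [0, 0, 0],
    [0, 0, 0],
    [0, 0, 0],
    [0, 0, 0],
    [0, 0, 0],
    [0, 0, 0],
    [0, 0, 0],
  ],
  gripper=[0, 0, 0, 0, 0, 0, 0, 0],
)

```text
time: 23.8
ee_pos: [0.4948, 0.1304, 0.0563]
eef_rot: [[-0.935, 0.354, 0.001], [0.354, 0.935, 0.0], [-0.001, 0.0, -1.0]]
ft_force: [-2.6, -0.2, 6.2]
gripper_width: 0.0236
gripper_force: 60.5
```

servo_tool(
  dp=[
    [0, 0, -0.05],
    [0, 0, 0],
    [0, 0, 0],
    [0, 0, 0],
    [0, 0, 0],
    [0, 0, 0],
    [0, 0, 0],
    [0, 0, 0],
  ],
  dr=[
    [0, 0, 0],
    [0, 0, 0],
    [0, 0, 0],
    [0, 0, 0],
    [0, 0, 0],
    [0, 0, 0],
    [0, 0, 0],
    [0, 0, 0],
  ],
  gripper=[0, 35, 45, 60, 80, 100, 100, 100],
)

```text
time: 24.6
ee_pos: [0.4947, 0.1304, 0.056]
eef_rot: [[-0.935, 0.354, 0.0], [0.354, 0.935, 0.0], [-0.0, 0.0, -1.0]]
ft_force: [-0.5, -0.2, -0.3]
gripper_width: 0.0855
gripper_force: 0.0
```

servo_tool(
  dp=[
    [0, 0, 0],
    [0, 0, 0],
    [0, 0, -1],
    [0, 0, -2],
    [0, 0, -3],
    [0, 0, -3],
    [0, 0, -3],
    [0, 0, -3],
  ],
  dr=[
    [0, 0, 0],
    [0, 0, 0],
    [0, 0, 0],
    [0, 0, 0],
    [0, 0, 0],
    [0, 0, 0],
    [0, 0, 0],
    [0, 0, 0],
  ],
  gripper=[100, 100, 100, 100, 100, 100, 100, 100],
)

```text
time: 25.4
ee_pos: [0.4945, 0.1304, 0.2081]
eef_rot: [[-0.935, 0.354, 0.001], [0.354, 0.935, 0.0], [-0.001, 0.0, -1.0]]
ft_force: [-0.1, 0.9, -0.2]
gripper_width: 0.0853
gripper_force: 0.0
```

Run:
```python
from h import *
s=robot.read_state(); print(s['ee_pos'],s['ft_force'],s['gripper_width'],s['time'])
snap('wrist','w7'); snap('scene','scene3')
c=robot.get_calibration('wrist')
im=cv2.imread('pics/scene3.png')[120:300,130:370]
w=cv2.imread('pics/w7.png')[90:270,140:380]
cv2.imwrite('pics/c3.png',cv2.convertScaleAbs(np.vstack([cv2.resize(im,(396,297)),cv2.resize(w,(396,297))]),alpha=1.3))
```

```text
[0.49446582 0.13038154 0.20812449] [-0.11345815  0.89630844 -0.1763597 ] 0.08525552584757125 25.4
```

View pics/c3.png

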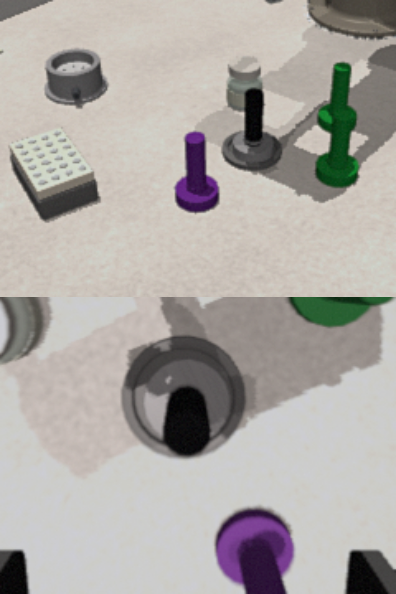

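The tamper stands upright and centred in its dock, at (253,118) in the top half and (184,405) in the bottom half. It is released, and nothing else has been disturbed.

```bash
python3 -c "
from h import *
print(robot.close_job())"
```

```text
the job is handed in; nothing more can be done
None
```

I pressed the plate down onto its stop, held it there with about 17 N, stood the tamper back upright in its dock and let go; the job is handed in, but no verdict came back.

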